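# Packing the tall drip canisters from the hook rack into the crate

## Robot

A 6-joint arm with a two-finger parallel gripper is mounted at the origin on the work surface. World frame = base frame: x ahead of the robot, y to its left, z up, the work surface at z = 0. Lengths are in m, angles in degrees, forces in N, time in s.
With the tool pointing down it reaches from about 0.35 to 0.8 m from the base axis. Payload 7.3 kg.
Tool frame: the origin (TCP) lies at the very end of the fingers, on their centre line; the grasp point (between the pads) lies 19 mm behind it (bot.hold_point_z is the distance from the TCP to the grasp point, in m); z points along the fingers, y is the line along which they close (so a half turn about z gives the same grasp; the last joint's range is limited). The gripper opens to 85 mm and grips with 20 to 120 N. Pads are 22 mm wide; open, the fingers measure 114 mm over their backs; the gripper's body (76 mm by 85 mm) begins 54 mm behind the grasp point. The pads swing forward as they close: fully open they stand 13 mm farther back than shut.
Start: joints at [66.005, 19.595, 87.324, -0, 73.075, -8.365], TCP at [0.141, 0.506, 0.231] pointing down, gripper open.
Joint ranges: [-145.02, 145.02], [-44.19, 115.74], [2.07, 154.8], [-57.11, 237.11], [16.16, 152.29], [-177.93, 177.93]. Speed limits (degrees/s): [147.25, 147.25, 180, 180, 180, 180].

## Interface

Orientations are given as a 3x3 rotation matrix whose columns are the frame's x, y, z axes.
In Python, from plant import bot, hand, viewer, job gives the robot as it stands. Calls block until the motion is done:
- bot.move_to(position, orientation): joint-space move of the TCP to a pose.
- bot.line_to(position, ori=None, v=0.15, stop_force=None): straight line of the TCP; ori=None keeps the orientation; v is the mean speed in m/s. With stop_force (N) it stops when the force on the tool has changed by that much, and returns True; else False.
- bot.set_joints(angles): joint-space move.
- hand.set_gripper(opening, grasp_force=None): finger opening in m; grasp_force is the grip in N (None keeps the last); returns when the fingers have stopped.
- bot.dwell(seconds).
- bot.solve_ik(position, orientation): joint angles nearest the present ones, or None.
- viewer.get_image(name): name is "scene" or "top"; returns the picture (384x512x3 uint8, blue, green, red); there is no depth.
- viewer.camera_params(name): a dict with "K" (3x3 intrinsics, pixels), "eye" and "rotation" of the camera in the world. Camera axes: x right, y up, looking along -z (the intrinsics and any distortion apply to the point x, -y, -z); pixel columns grow to the right and rows downward; lengths in m; the calibration is good to about 2 mm. A picture is of the moment at which its call begins. camera_params takes no time and is no camera call.
A pose or a line that the arm cannot do raises bot.PlanningError and nothing moves.
- job.hand_in(): hands the job in; it is judged then, once.
Trained networks look in the newest picture that a camera, given by its name, has taken for a name from the list of things; names that differ only in an ending like _2 or _b are one class to them, and where a whole thing is asked for, a point or a joint stands for the part that bears it (a point fixed in the world has none). Each returns a list of dicts, best first, with "conf" (0 to 1); they miss things now and then, are a little off and sometimes report something else, mostly with a low value. They report only what shows in the picture. A call takes as long as a camera call. They do not tell look-alikes from the thing itself.
- viewer.find_in(camera, target): "location" ([row, column] in pixels, amid what is visible of it).
- viewer.outline_of(camera, target): "region" (384x512 bool, what is visible of it) and "location" ([row, column] in pixels, amid what is visible of it).
Readings, each from a call of its own:
- bot.current_time(): time.
- bot.current_joints(): joint angles.
- bot.current_qvel(): joint speeds.
- bot.current_tau(): joint torques, N m.
- bot.current_tool_pos(): TCP position.
- bot.current_orientation(): TCP orientation.
- bot.current_wrist_force(): force on the tool from outside, world axes, zero at the start.
- bot.current_wrist_torque(): the same for the moment, N m.
- bot.current_gripper_width(): finger opening in m.
- bot.current_finger_force(): force on a finger pad.
Only numpy, scipy, OpenCV 4.12 (cv2) and the standard library are available. Lean on these libraries where they do the work, as an engineer would, in place of code of your own. Each camera call takes 0.05 s, during which the arm holds its last target. There are 200 camera calls.

## Task

The gem-cutting class is over: lift the two tall slim canisters up and off their hooks on the drying rack, one after the other, and stand each upright on the floor of its own free cell of the divided crate. Set them down gently without dropping or tipping them, keep clear of the drip tank, and leave the short wide canisters hanging and the jars in their cells.

Things in the scene. Friction and masses are not known exactly. Their poses are not given: they have to be found in the camera images.
- rack: Drying rack, fixed. Wooden base 130 x 330 x 16 mm (x from -25 to 105 mm), two steel posts and a cross bar (14 mm thick, axis at x = 75 mm, top 178 mm above the table) with four level steel hooks that point to the rack's -x (roughly at the robot), at y = -127.5, -42.5, 42.5, 127.5 mm. Canisters hang within 10 mm of x = 0. Origin: on the table, below the middle of the hooks; z up.
- rack_seat (a point): Middle of the row of hooks, at the height on which canisters hang (175 mm above the table, 0 in the rack's x and y). Hooks are 8 mm round rod, turned up from x = -22 mm and ending at x = -32 mm, 12 mm higher than this point: a canister must rise over 12 mm, but under 26 mm because of its eye's height, to be drawn off to -x.
- tall_a_mid (a point): One of the two tall slim canisters (alike): closed, bare aluminium, 48 mm diameter, 80 mm high to the top of its flat lid, 128 mm with the tab on the lid. 0.18 to 0.31 kg. Hangs upright, free to swing. Point: on the axis, 64 mm above the underside. z up, x along the hook, y along the row of hooks.
- tall_a_tab (a point): Middle of the hanging tab that stands on tall_a's lid, 40 mm above tall_a_mid. Flat black plastic, 36 mm wide (y), 12 mm thick (x), 48 mm high, with an eye through it along x, 20 mm wide and 34 mm high, from 4 to 38 mm above the lid, between side bars 8 mm wide and under a top bar 10 mm high. The hook passes through the eye and carries the top bar.
- tall_b_mid (a point): The other tall slim canister; sizes, mass and point as tall_a_mid.
- tall_b_tab (a point): Middle of tall_b's hanging tab, as tall_a_tab.
- squat_a_mid (a point): One of the two short wide canisters (alike), which stay hanging: 64 mm diameter, 46 mm high to the top of the lid, 94 mm with the tab, which is like that of the tall ones. 0.22 kg. Point: on the axis, 47 mm above the underside. Axes as tall_a_mid.
- squat_b_mid (a point): The other short wide canister, as squat_a_mid.
- crate: Plywood crate, fixed, open on top, outside 131 (x) x 194 (y) x 60 mm high; walls, floor and dividers 5 mm thick, dividers as high as the walls. Six cells 58 mm square, centres at x = -31.5, 31.5 mm and y = -63, 0, 63 mm. Two cells hold a jar; the four free ones show a flat cork disc on the floor (under 1 mm, no support). Origin: centre of the underside, on the table; z up.
- jar_a_mid (a point): Small jar with a metal cap, 42 mm diameter, 75 mm high, standing in a cell of the crate; it stays there. Point: its centre, 37.5 mm above its underside.
- jar_b_mid (a point): A second such jar in another cell; it stays there.
- tank: Drip tank, fixed, between rack and crate; must not be bumped. Base plate 100 x 90 x 14 mm, upright post of 18 mm diameter, on it a black tank of 86 mm diameter with a grey lid of 92 mm diameter; tank from 164 to 279 mm above the table, a short brass nozzle below it. Origin: on the table, on the post's axis; z up.
Things that resemble listed ones, but are neither listed nor needed, are in the scene too. Of the things shaped like the crate, the plywood one is meant.

How it is judged (in metres and radians):
On the way, in this order (a step that is already met when the one before it is completed fails the run):
1. a tall canister is held and lifted off its hook (((contact force between the fingers and tall_a above 0.3 N and contact force between rack and tall_a below 0.05 N and distance of tall_a_mid from where it was at the start of the episode above 0.03 m) or (contact force between the fingers and tall_b above 0.3 N and contact force between rack and tall_b below 0.05 N and distance of tall_b_mid from where it was at the start of the episode above 0.03 m))), for 0.1 s.
2. one tall canister stands in the crate, the other still hangs on its hook ((((x of tall_a_mid in the frame of crate between -0.042 and 0.042 m and y of tall_a_mid in the frame of crate between -0.074 and 0.074 m and height (world z) of tall_a_mid below 0.074 m and angle between tall_a_mid's own z axis and vertical below 0.1 rad) and distance of tall_b_mid from where it was at the start of the episode below 0.04 m) or ((x of tall_b_mid in the frame of crate between -0.042 and 0.042 m and y of tall_b_mid in the frame of crate between -0.074 and 0.074 m and height (world z) of tall_b_mid below 0.074 m and angle between tall_b_mid's own z axis and vertical below 0.1 rad) and distance of tall_a_mid from where it was at the start of the episode below 0.04 m))), for 0.2 s.
At the end, for the whole second after the job is handed in: Both tall canisters, released and at rest, stand upright (within 0.1 rad) on the floor of their own free crate cells (centre under 74 mm above the table); the short wide ones hang at rest within 20 mm, and the jars stand within 25 mm, of where they were (x of tall_a_mid in the frame of crate between -0.042 and 0.042 m and y of tall_a_mid in the frame of crate between -0.074 and 0.074 m and height (world z) of each of tall_a_mid, tall_b_mid below 0.074 m and angle between each of tall_a_mid, tall_b_mid's own z axis and vertical below 0.1 rad and x of tall_b_mid in the frame of crate between -0.042 and 0.042 m and y of tall_b_mid in the frame of crate between -0.074 and 0.074 m and linear speed of each of tall_a, tall_b below 0.03 m/s and distance of each of squat_a_mid, squat_b_mid from where it was at the start of the episode below 0.02 m and height (world z) of each of squat_a_mid, squat_b_mid above 0.125 m and linear speed of each of squat_a, squat_b below 0.05 m/s and distance of each of jar_a_mid, jar_b_mid from where it was at the start of the episode below 0.025 m and angle between each of jar_a_mid, jar_b_mid's own z axis and vertical below 0.2 rad); the robot touches nothing.
It fails at once if a short wide canister is moved more than 30 mm or knocked off its hook (distance of any of squat_a_mid, squat_b_mid from where it was at the start of the episode above 0.03 m).
It fails at once if a jar in the crate is moved out of its place (more than 25 mm) or tipped (distance of any of jar_a_mid, jar_b_mid from where it was at the start of the episode above 0.025 m or angle between any of jar_a_mid, jar_b_mid's own z axis and vertical above 0.5 rad).
It fails at once if the drip tank is bumped (more than 4 N) (contact force between anything else and tank above 4 N).
It fails at once if a tall canister falls freely (faster than 0.6 m/s, out of the fingers) ((linear speed of tall_a above 0.6 m/s and contact force between the fingers and tall_a below 0.05 N) or (linear speed of tall_b above 0.6 m/s and contact force between the fingers and tall_b below 0.05 N)).
It fails at once if a tall canister is tipped over (more than 60 degrees) (angle between any of tall_a_mid, tall_b_mid's own z axis and vertical above 1.05 rad).
It also fails if it takes over 72 s, if anything falls off the work surface, if the arm or the gripper's body presses on something with over 40 N, if the wrist force passes 120 N, or if a joint passes its speed limit or range.

## Working session

There is one attempt and no reset: what is moved stays moved. The work goes in short steps, each a Python script; the robot and the scene stay as the last script left them, time stands still between calls to the robot, and variables do not carry over. Pictures are saved under pics/ and viewed, at most 10 in all, crops included, and the job is handed in when it is done.

```bash
mkdir -p pics; ls; python3 - <<'E'
from plant import bot,hand,viewer,job
import cv2,numpy as np
for n in("scene","top"):
    cv2.imwrite(f"pics/{n}0.png",viewer.get_image(n))
    p=viewer.camera_params(n);print(n,np.round(p["K"],1).tolist(),np.round(p["eye"],3),np.round(p["rotation"],3).tolist(),[k for k in p])
    for t in("tall_a_mid","tall_a_tab","squat_a_mid","crate","jar_a_mid","tank","rack"):
        print(t,[(np.round(d["location"]).tolist(),round(d["conf"],2)) for d in viewer.find_in(n,t)])
E
```

```text
pics
scene [[370.4, 0.0, 253.1], [0.0, 370.4, 191.9], [0.0, 0.0, 1.0]] [ 1.058 -0.087  0.986] [[-0.015, -0.821, 0.57], [1.0, -0.004, 0.02], [-0.014, 0.57, 0.821]] ['K', 'eye', 'rotation']
tall_a_mid [([223.0, 398.0], 0.77), ([208.0, 179.0], 0.61)]
tall_a_tab [([224.0, 397.0], 0.76)]
squat_a_mid [([252.0, 381.0], 0.58)]
crate [([170.0, 120.0], 0.82), ([157.0, 207.0], 0.74)]
jar_a_mid [([209.0, 196.0], 0.51), ([245.0, 407.0], 0.51), ([227.0, 194.0], 0.42)]
tank [([222.0, 398.0], 0.69), ([243.0, 279.0], 0.59), ([251.0, 382.0], 0.44)]
rack [([243.0, 407.0], 0.68), ([205.0, 175.0], 0.39)]
top [[363.4, 0.0, 247.8], [0.0, 363.4, 187.9], [0.0, 0.0, 1.0]] [ 0.367 -0.116  1.159] [[-0.011, 0.996, -0.086], [-1.0, -0.011, -0.002], [-0.003, 0.086, 0.996]] ['K', 'eye', 'rotation']
tall_a_mid [([152.0, 120.0], 0.66), ([178.0, 104.0], 0.43)]
tall_a_tab [([152.0, 120.0], 0.62)]
squat_a_mid [([130.0, 130.0], 0.63), ([202.0, 87.0], 0.37), ([150.0, 118.0], 0.16)]
crate [([254.0, 301.0], 0.88), ([174.0, 302.0], 0.84), ([234.0, 391.0], 0.76)]
jar_a_mid [([186.0, 302.0], 0.7)]
tank [([121.0, 224.0], 0.67), ([152.0, 122.0], 0.3)]
rack [([164.0, 105.0], 0.59)]
```

```bash
python3 - <<'E'
import cv2
for n in("scene","top"):
    cv2.imwrite(f"pics/{n}0b.png",cv2.resize(cv2.imread(f"pics/{n}0.png"),(800,600),interpolation=cv2.INTER_CUBIC))
E
```

```text
(no output)
```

View pics/scene0b.png

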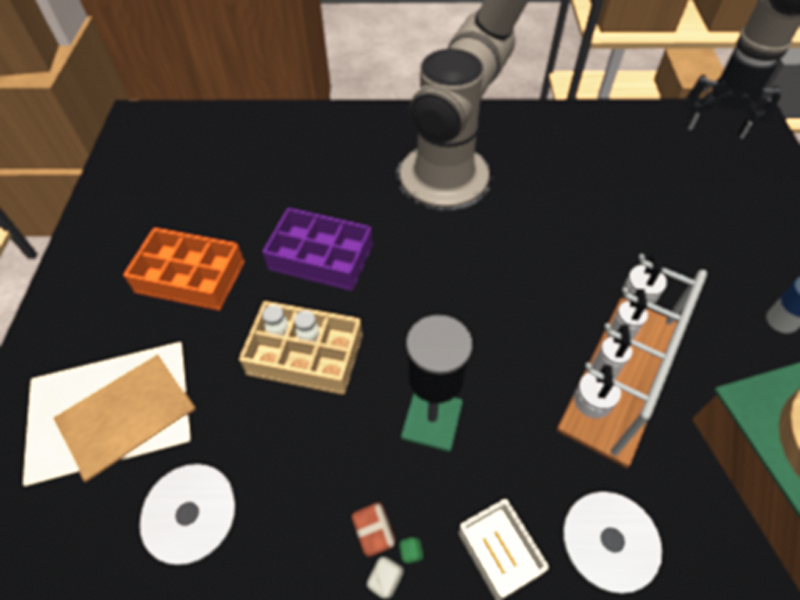

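View pics/top0b.png

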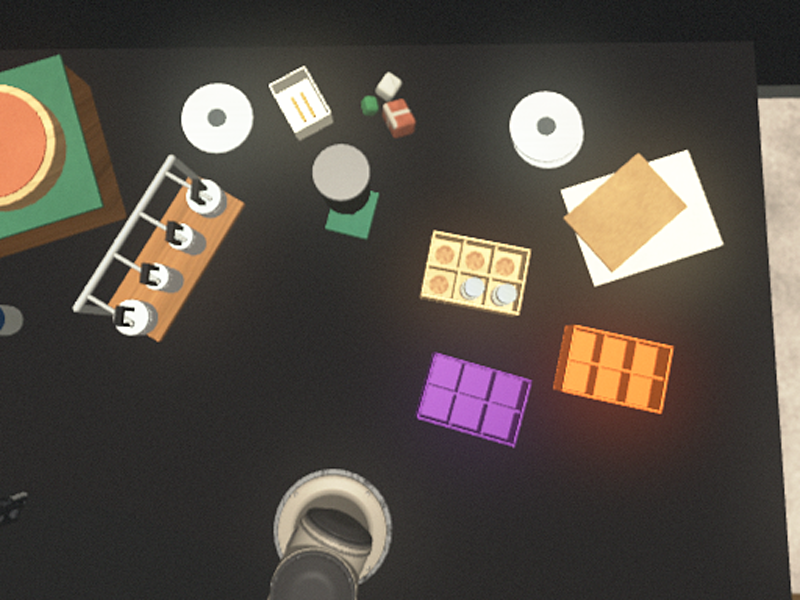

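The scene view shows the plywood crate at (300,345), the tank at (438,345) and the rack at (640,350). In the top view the inner two canisters at (178,235) and (157,277) are slim, so they are the tall ones. The outer two at (205,195) and (130,317) are squat. The jars sit in the cells at (472,289) and (504,295).

```bash
cat > h.py <<'E'
from plant import bot,hand,viewer,job
import cv2,numpy as np
from scipy.optimize import minimize,least_squares
def proj(n,P):
    c=viewer.camera_params(n);q=(np.atleast_2d(P)-c["eye"])@np.array(c["rotation"])
    q=np.c_[q[:,0],-q[:,1],-q[:,2]]@np.array(c["K"]).T
    return q[:,:2]/q[:,2:]          # col,row
def ray(n,col,row,z):
    c=viewer.camera_params(n);d=np.linalg.solve(c["K"],[col,row,1]);d=np.array(c["rotation"])@[d[0],-d[1],-d[2]]
    e=np.array(c["eye"]);return e+d*(z-e[2])/d[2]
def Rz(a):return np.array([[np.cos(a),-np.sin(a),0],[np.sin(a),np.cos(a),0],[0,0,1]])
E
python3 - <<'E'
from h import *
# crate mask fit
V=np.array([[sx*.0655,sy*.097,z] for sx in(-1,1) for sy in(-1,1) for z in(0,.06)])
M={}
for n in("top","scene"):
    viewer.get_image(n)
    g=proj(n,ray("top",304,175,.03))[0]
    r=[d for d in viewer.outline_of(n,"crate")]
    r=min(r,key=lambda d:np.hypot(d["location"][1]-g[0],d["location"][0]-g[1]));print(n,r["location"],g,r["conf"]);m=r["region"]
    M[n]=m.astype(np.uint8)
    for t in("tall_a_tab","tall_a_mid","squat_a_mid"):
        print(t,[(np.round(d["location"],1).tolist(),int(d["region"].sum()),round(d["conf"],2)) for d in viewer.outline_of(n,t)])
def cost(p):
    s=0
    for n in M:
        h=cv2.convexHull(proj(n,V@Rz(p[2]).T+[p[0],p[1],0]).astype(np.float32))
        im=np.zeros(M[n].shape,np.uint8);cv2.fillConvexPoly(im,np.round(h*16).astype(np.int32),1,shift=4)
        s+=(im!=M[n]).sum()
    return s
p0=ray("top",304,175,.03)
best=min((minimize(cost,[p0[0],p0[1],a],method="Nelder-Mead",options=dict(initial_simplex=[[p0[0],p0[1],a],[p0[0]+.02,p0[1],a],[p0[0],p0[1]+.02,a],[p0[0],p0[1],a+.15]])) for a in(-.3,-.1,.1,.3)),key=lambda r:r.fun)
print("crate",best.x,best.fun,{n:int(M[n].sum()) for n in M})
print("tank top",ray("top",341/1.5625,172/1.5625,.279))
t=cv2.imread("pics/top0.png")[95:225,40:165];s=cv2.imread("pics/scene0.png")[155:300,350:460]
f=lambda i:cv2.resize(i,(390,390*i.shape[0]//i.shape[1]),interpolation=cv2.INTER_CUBIC)
a,b=f(t),f(s);o=np.zeros((600,790,3),np.uint8);o[:a.shape[0],:390]=a;o[:b.shape[0],400:]=b;cv2.imwrite("pics/rack.png",o)
E
```

```text
top [174.4, 303.6] [304. 175.] 0.77
tall_a_tab [([152.2, 120.2], 385, 0.57)]
tall_a_mid [([153.4, 119.8], 355, 0.83)]
squat_a_mid [([129.1, 129.6], 463, 0.57)]
scene [224.9, 194.4] [192.5920319  221.46120585] 0.61
tall_a_tab [([224.9, 395.8], 429, 0.91)]
tall_a_mid [([225.1, 395.2], 541, 0.91)]
squat_a_mid [([251.1, 381.1], 637, 0.77)]
crate [ 0.50196355 -0.28481545 -0.21195264] 1684.0 {'top': 2064, 'scene': 2661}
tank top [ 0.63657893 -0.04281767  0.279     ]
```

View pics/rack.png

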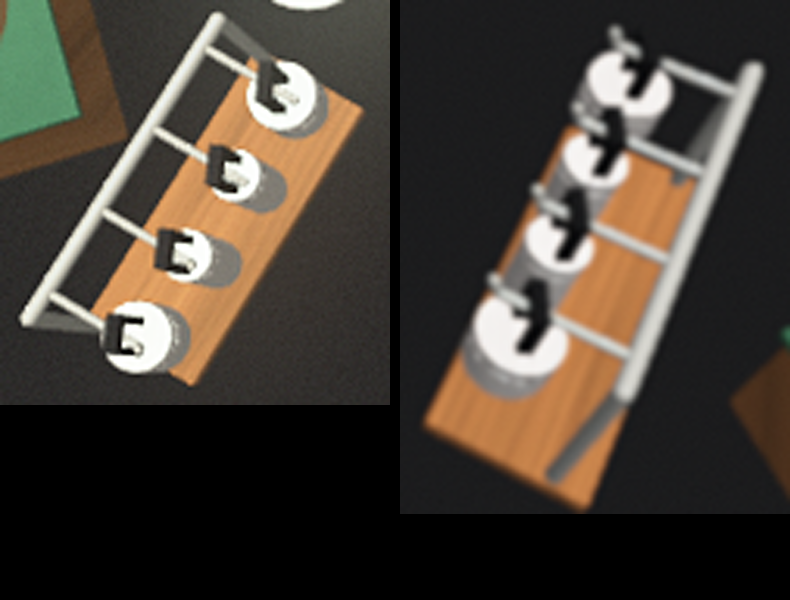

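```bash
python3 - <<'E'
from h import *
T=lambda c,r:("top",40+c/3.12,95+r/3.12)
S=lambda c,r:("scene",350+(c-400)/3.545,155+r/3.545)
pts=[(T(192,384),(-.025,.165,.016)),(T(362,112),(-.025,-.165,.016)),(S(425,427),(-.025,-.165,.016)),(S(587,508),(.105,-.165,.016))]
Y=[-.1275,-.0425,.0425,.1275]
for y,a,b in zip(Y,[(208,52),(157,131),(105,211),(52,297)],[(630,355),(667,260),(700,172),(733,92)]):
    pts+=[(T(*a),(.068,y,.171)),(S(*b),(.068,y,.171))]
def res(p):return np.concatenate([proj(q[0],Rz(p[2])@P+[p[0],p[1],0])[0]-q[1:] for q,P in pts])
r=least_squares(res,[.5,.3,1.0],loss="soft_l1");p=r.x
print("rack",p,np.degrees(p[2]));print(np.round(res(p).reshape(-1,2),1).tolist())
for nm,a,b in(("t1",(237,177),(597,160)),):pass
for nm,a,b in(("y-",(235,176),(558,246)),("y+",(187,255),(596,161))):
    for q in(T(*a),S(*b)):
        w=ray(*q,.137);print(nm,q[0],np.round(w,4),"rack",np.round(Rz(p[2]).T@(w-[p[0],p[1],0]),4))
# crate, hull of masks
V=np.array([[sx*.0655,sy*.097,z] for sx in(-1,1) for sy in(-1,1) for z in(0,.06)]);M={}
for n in("top","scene"):
    viewer.get_image(n);g=proj(n,ray("top",304,175,.03))[0]
    m=min(viewer.outline_of(n,"crate"),key=lambda d:np.hypot(d["location"][1]-g[0],d["location"][0]-g[1]))["region"]
    h=cv2.convexHull(np.argwhere(m)[:,::-1].astype(np.int32));k=np.zeros(m.shape,np.uint8);cv2.fillConvexPoly(k,h,1);M[n]=k
def cost(c,d=False):
    s=[]
    for n in M:
        h=cv2.convexHull(proj(n,V@Rz(c[2]).T+[c[0],c[1],0]).astype(np.float32))
        im=np.zeros(M[n].shape,np.uint8);cv2.fillConvexPoly(im,np.round(h*16).astype(np.int32),1,shift=4);s.append(int((im!=M[n]).sum()))
    return s if d else sum(s)
p0=ray("top",304,175,.03)
best=min((minimize(cost,[p0[0],p0[1],a],method="Nelder-Mead",options=dict(initial_simplex=[[p0[0],p0[1],a],[p0[0]+.02,p0[1],a],[p0[0],p0[1]+.02,a],[p0[0],p0[1],a+.15]])) for a in(-.3,-.15,-.05,.1)),key=lambda r:r.fun)
c=best.x;print("crate",c,cost(c,True),{n:int(M[n].sum()) for n in M})
# overlays
o=[]
for n,x0,y0,w,h in(("top",255,135,100,80),("scene",140,180,100,80)):
    im=cv2.resize(cv2.imread(f"pics/{n}0.png")[y0:y0+h,x0:x0+w],None,fx=4,fy=4,interpolation=cv2.INTER_CUBIC)
    for L,z in(((.0655,.097),.06),):
        q=proj(n,np.array([[sx*L[0],sy*L[1],z] for sx,sy in((1,1),(1,-1),(-1,-1),(-1,1))])@Rz(c[2]).T+[c[0],c[1],0])
        cv2.polylines(im,[np.round((q-[x0,y0]+.5)*4).astype(np.int32)],True,(0,0,255),1)
    for x in(-.0315,.0315):
        for y in(-.063,0,.063):
            q=proj(n,Rz(c[2])@[x,y,.005]+[c[0],c[1],0])[0];cv2.circle(im,tuple(int(v) for v in (q-[x0,y0]+.5)*4),3,(255,0,0),-1)
    o.append(im)
cv2.imwrite("pics/crate.png",np.hstack(o))
E
```

```text
rack [0.52809666 0.28506794 1.03529454] 59.31800784196549
[[-0.3, 0.4], [-0.2, -1.8], [-0.0, -1.6], [0.5, -0.4], [-0.6, -1.3], [-1.0, -0.3], [-0.5, -0.6], [-0.7, -0.3], [-0.3, 0.1], [-0.1, -0.0], [0.0, -0.8], [-0.4, -0.0]]
y- top [0.563 0.263 0.137] rack [-0.0012 -0.0413  0.137 ]
y- scene [0.5698 0.2635 0.137 ] rack [ 0.0028 -0.0469  0.137 ]
y+ top [0.4908 0.3052 0.137 ] rack [-0.0017  0.0423  0.137 ]
y+ scene [0.4945 0.3077 0.137 ] rack [0.0023 0.0405 0.137 ]
crate [ 0.50244428 -0.28532833 -0.2056464 ] [82, 108] {'top': 2986, 'scene': 3321}
```

View pics/crate.png

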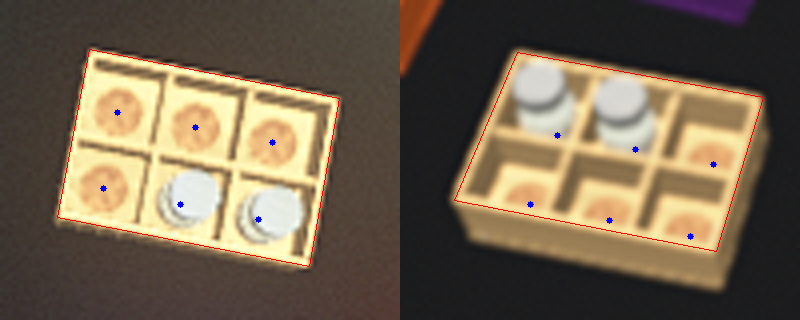

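The crate fit matches in both views. The free cells are the three on the far side (+x) and the near-left one; the jars are in the other two near cells. Next I move above the first canister.

```bash
cat >> h.py <<'E'
RK=np.array([.5281,.2851,0]);RA=1.0353;CR=np.array([.5024,-.2853,0]);CA=-.2056
rk=lambda x,y,z:Rz(RA)@[x,y,0]+RK+[0,0,z]
cr=lambda x,y,z:Rz(CA)@[x,y,0]+CR+[0,0,z]
def ori(a):   # tool down, finger line (tool y) at heading a
    y=np.array([np.cos(a),np.sin(a),0]);z=np.array([0,0,-1.]);return np.c_[np.cross(y,z),y,z]
def pick(a,p):  # choose the half turn with the smaller wrist angle
    c=[(abs(bot.solve_ik(p,ori(a+k))[5]),k) for k in(0,np.pi) if bot.solve_ik(p,ori(a+k)) is not None];print(c);return min(c)[1]
E
python3 - <<'E'
from h import *
p=rk(.001,.0425,.24);k=pick(RA+np.pi/2,p);O=ori(RA+np.pi/2+k)
hand.set_gripper(.056)
c=bot.current_tool_pos();bot.line_to([c[0],c[1],.30])
bot.move_to(rk(.001,.0425,.30),O);bot.line_to(rk(.001,.0425,.205))
print(bot.current_time(),bot.current_joints(),bot.current_tool_pos(),bot.current_gripper_width(),bot.hold_point_z)
print(pick(CA+np.pi/2,cr(.0315,0,.2)))
o=[]
for n,P in(("top",(40,95,125,130)),("scene",(345,135,125,130))):
    i=viewer.get_image(n);x,y,w,h=P;o.append(cv2.resize(i[y:y+h,x:x+w],None,fx=3.12,fy=3.12,interpolation=cv2.INTER_CUBIC))
cv2.imwrite("pics/above1.png",np.hstack(o))
E
```

```text
[(np.float64(124.86886218727454), 0), (np.float64(55.131137812725484), 3.141592653589793)]
4.7917 [2.44860899e+01 2.65446854e+01 8.05904056e+01 3.98446533e-04
 7.27706464e+01 5.51261805e+01] [0.49233332 0.3081775  0.20596402] 0.05601180951706183 0.0187
[(np.float64(114.12369039067069), 0), (np.float64(65.87630960932935), 3.141592653589793)]
3.141592653589793
```

View pics/above1.png

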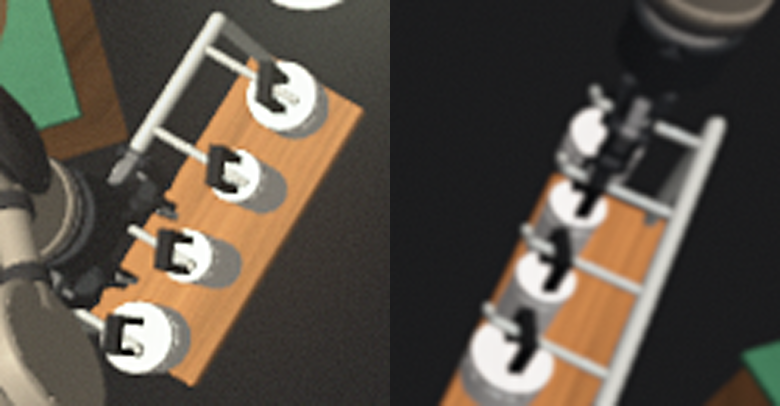

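The open fingers straddle tall_a's tab (y+ hook): fingertips at (160,205) and (118,277) in the left crop, tab at (178,250). Next I descend, grip and lift off.

```bash
python3 - <<'E'
from h import *
O=bot.current_orientation()
print(bot.line_to(rk(.001,.0425,.143),v=.06,stop_force=8))
hand.set_gripper(.02,45);print("w",bot.current_gripper_width(),bot.current_finger_force(),bot.current_tool_pos())
bot.line_to(rk(.001,.0425,.162),v=.05);print("F",bot.current_wrist_force(),bot.current_gripper_width())
print(bot.line_to(rk(-.085,.0425,.162),v=.08,stop_force=8))
print("F",bot.current_wrist_force(),bot.current_wrist_torque(),bot.current_gripper_width(),bot.current_tool_pos(),bot.current_time())
o=[]
for n in("top","scene"):
    i=viewer.get_image(n);x,y=(proj(n,bot.current_tool_pos())[0]-[62,60]).astype(int);o.append(cv2.resize(i[y:y+130,x:x+125],(390,405),interpolation=cv2.INTER_CUBIC));print(n,x,y)
cv2.imwrite("pics/off1.png",np.hstack(o))
E
```

```text
False
w 0.035592283152963845 44.613269828259945 [0.49265228 0.30772526 0.14375749]
F [-0.93825763 -0.28836894 -2.49971171] 0.03574094402292583
False
F [ 0.10856117  0.29163089 -2.36998459] [-0.00916697 -0.0297338  -0.06099849] 0.035352614484474326 [0.44846644 0.23400422 0.16204622] 8.15
top 59 130
scene 315 121
```

View pics/off1.png

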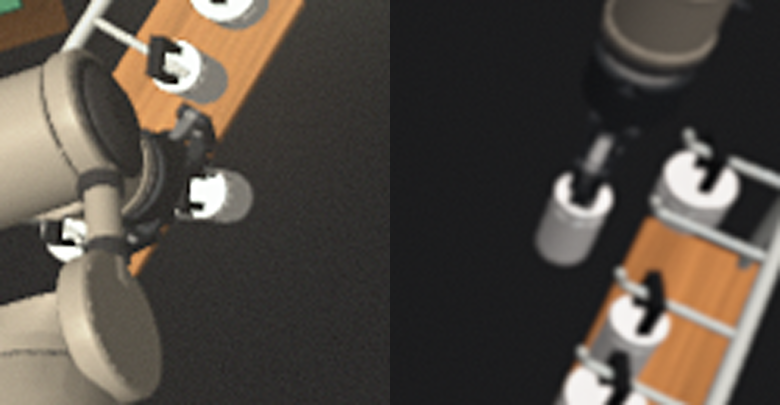

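The canister is off its hook and held, with its lid centre near (583,196) in the right crop. The other three still hang. Next I carry it around the robot side of the tank to the crate.

```bash
cat >> h.py <<'E'
def carry(x,y):
    t=bot.current_tool_pos();O1=ori(CA+np.pi/2+np.pi)
    bot.line_to([t[0],t[1],.205],v=.12)
    bot.line_to([.41,.07,.205],v=.15)
    bot.line_to(cr(x,y,.205),O1,v=.15)
    bot.dwell(.3)
def look(name,w=(125,130)):
    o=[]
    for n in("top","scene"):
        i=viewer.get_image(n);x,y=(proj(n,bot.current_tool_pos())[0]-[62,60]).astype(int);x,y=max(x,0),max(y,0)
        o.append(cv2.resize(i[y:y+130,x:x+125],(390,405),interpolation=cv2.INTER_CUBIC));print(n,x,y)
    cv2.imwrite(name,np.hstack(o))
E
python3 - <<'E'
from h import *
t=bot.current_tool_pos();w=ray("scene",315+193/3.12,121+196/3.115,.156);print("offset in rack frame",Rz(RA).T@(w-t))
carry(.0315,0)
bot.line_to(cr(.0315,0,.16),v=.1)
print(bot.current_time(),bot.current_joints(),bot.current_wrist_force(),bot.current_gripper_width(),bot.current_tool_pos());look("pics/over1.png")
E
```

```text
offset in rack frame [ 0.00152469 -0.0045302  -0.00591879]
13.6333 [-3.59047762e+01  3.16587943e+01  7.94264424e+01 -6.65006510e-05
  6.88882246e+01  6.58762585e+01] [ 0.20477554 -0.16110699 -2.63597021] 0.035966490563027094 [ 0.53346016 -0.29190712  0.16032162]
top 249 98
scene 121 146
```

View pics/over1.png

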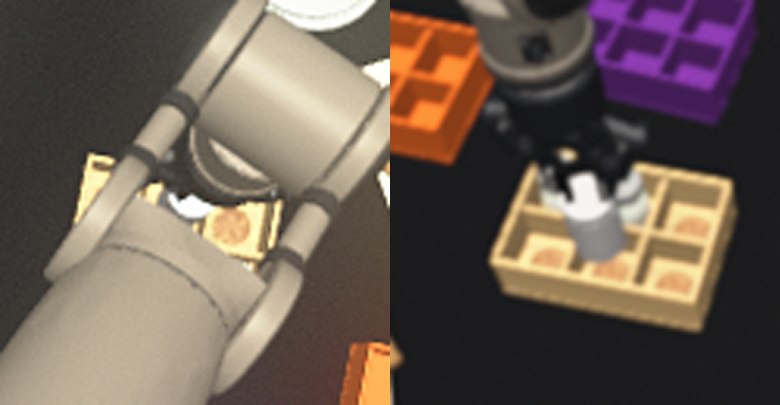

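The canister is held upright over the middle far-side cell, with its lower edge at about (578–625, 245–260) in the right crop. I'll compare that with the prediction and lower it.

```bash
python3 - <<'E'
from h import *
a=np.linspace(0,2*np.pi,60);t=bot.current_tool_pos()
for zz in(.074,.154):
    q=(proj("scene",np.c_[t[0]+.024*np.cos(a),t[1]+.024*np.sin(a),0*a+zz])-[121,146])*[3.12,3.115]+[390,0]
    print(zz,"cols",q[:,0].min(),q[:,0].max(),"rows",q[:,1].min(),q[:,1].max())
print("gap to floor est",t[2]-.091)
print(bot.line_to(cr(.0315,0,.100),v=.05,stop_force=3),bot.current_tool_pos(),bot.current_wrist_force())
E
```

```text
0.074 cols 573.2478927763852 626.0927347764766 rows 218.00330937802661 263.7710007574148
0.154 cols 556.6289785908054 613.0299666419464 rows 170.2729846070429 217.78883069115912
gap to floor est 0.0699622333698999
False [ 0.53344582 -0.29189116  0.10042197] [-0.13416453 -0.30812341 -2.07225344]
```

```bash
cat >> h.py <<'E'
def setdown(x,y):
    s=bot.line_to(cr(x,y,.086),v=.02,stop_force=1.5);print("touch",s,bot.current_tool_pos(),bot.current_wrist_force())
    bot.dwell(.2);t=bot.current_tool_pos()
    hand.set_gripper(.050);print("rel",bot.current_gripper_width(),bot.current_wrist_force())
    bot.line_to([t[0],t[1],.20],v=.12)
E
python3 - <<'E'
from h import *
setdown(.0315,0)
# to the second canister, back round the tank
bot.line_to([.41,.07,.25],v=.2)
bot.move_to(rk(-.06,-.0425,.25),ori(RA+np.pi/2+np.pi))
hand.set_gripper(.056)
i=viewer.get_image("scene");j=viewer.get_image("top")
a=cv2.resize(i[175:275,140:240],(390,390),interpolation=cv2.INTER_CUBIC);b=cv2.resize(j[95:225,40:165],(390,390),interpolation=cv2.INTER_CUBIC)
cv2.imwrite("pics/placed1.png",np.hstack([a,b]));print(bot.current_time(),bot.current_wrist_force())
E
```

```text
touch True [ 0.53327778 -0.29184422  0.09192457] [-0.35897939  0.27855285  4.39024401]
rel 0.04982359317398995 [-0.62349608  0.26841169 -0.17427153]
20.4583 [-1.08220351 -0.59203456  0.15843105]
```

View pics/placed1.png

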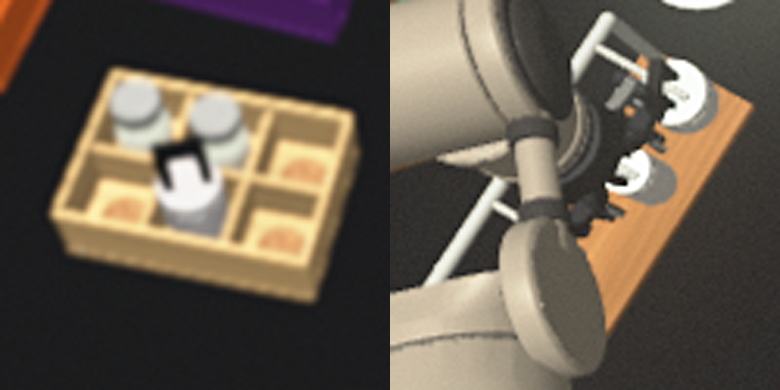

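The first canister stands upright in the middle far-side cell at (190,190), with the jars undisturbed. The fingers are by the second canister at (632,172). I repeat the pick.

```bash
python3 - <<'E'
from h import *
bot.line_to(rk(.001,-.0425,.25),v=.1)
s=bot.line_to(rk(.001,-.0425,.143),v=.06,stop_force=8);assert not s,"stopped"
hand.set_gripper(.02,45);w=bot.current_gripper_width();print("w",w);assert .033<w<.039
bot.line_to(rk(.001,-.0425,.162),v=.05);print("F",bot.current_wrist_force())
s=bot.line_to(rk(-.085,-.0425,.162),v=.08,stop_force=8);assert not s,"snag"
print("F",bot.current_wrist_force(),bot.current_gripper_width(),bot.current_time())
carry(-.0315,.063)
bot.line_to(cr(-.0315,.063,.16),v=.1)
print(bot.current_time(),bot.current_wrist_force(),bot.current_gripper_width(),bot.current_tool_pos());look("pics/over2.png")
a=np.linspace(0,2*np.pi,60);t=bot.current_tool_pos();x0=(proj("scene",t)[0]-[62,60]).astype(int)
for zz in(.074,.154):
    q=(proj("scene",np.c_[t[0]+.024*np.cos(a),t[1]+.024*np.sin(a),0*a+zz])-x0)*[3.12,3.115]+[390,0]
    print(zz,"cols",q[:,0].min(),q[:,0].max(),"rows",q[:,1].min(),q[:,1].max())
E
```

```text
w 0.03575588262706894
F [ 0.02161254  0.01030246 -1.96388037]
F [ 0.43336326 -0.59355994 -2.44213517] 0.03590416157593485 25.225
30.0 [-0.1089158   0.33981873 -1.85814934] 0.035712799732435484 [ 0.48469466 -0.21735061  0.1603242 ]
top 223 115
scene 150 131
0.074 cols 569.1077960785242 620.5648987326231 rows 220.87358905720487 264.38248778837556
0.154 cols 558.534256295128 613.3355094751238 rows 171.55931888652376 216.57835035319434
```

View pics/over2.png

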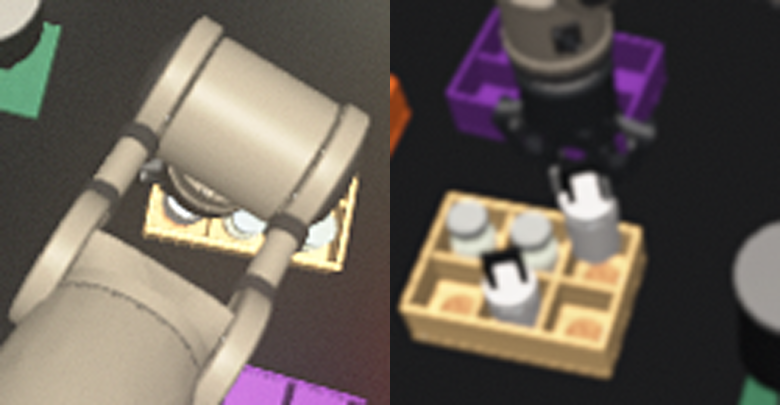

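The second canister is upright above the near-left cell, lower edge at about (570–620, 264) as predicted. I lower it, release and retreat.

```bash
python3 - <<'E'
from h import *
s=bot.line_to(cr(-.0315,.063,.100),v=.05,stop_force=3);print(s,bot.current_tool_pos());assert not s
setdown(-.0315,.063)
bot.line_to([.41,.05,.30],v=.2);bot.dwell(.5)
i=viewer.get_image("scene");j=viewer.get_image("top")
a=cv2.resize(i[175:275,140:240],(390,390),interpolation=cv2.INTER_CUBIC);b=cv2.resize(i[140:300,350:460],(390,567),interpolation=cv2.INTER_CUBIC)
o=np.zeros((567,780,3),np.uint8);o[:390,:390]=a;o[:,390:]=b
cv2.imwrite("pics/placed2.png",o);print(bot.current_time())
E
```

```text
False [ 0.48466638 -0.21735194  0.1003748 ]
touch True [ 0.48446719 -0.21729293  0.09170003] [-0.16638906  0.07492422  4.30901596]
rel 0.049786645056979724 [ 0.12993043 -0.7259182   0.45310635]
35.7083
```

View pics/placed2.png

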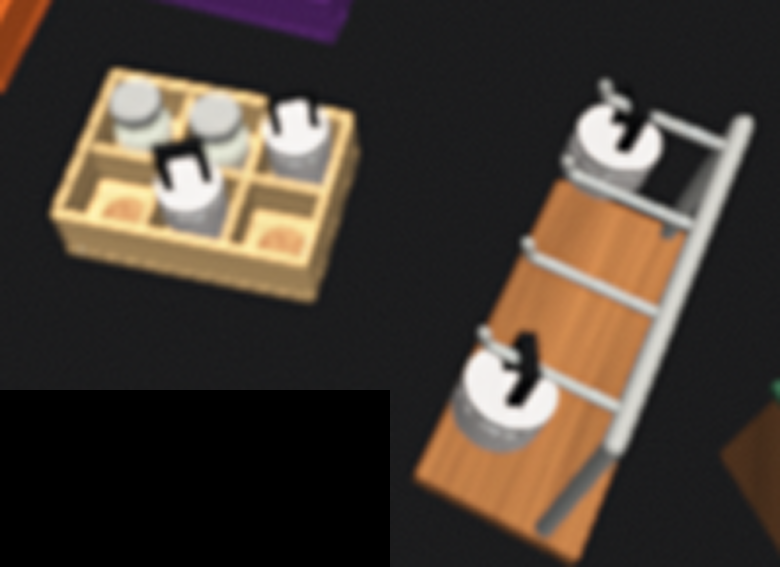

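Both tall canisters stand upright in their own cells, at (190,190) and (296,135). The jars are in place and both squat canisters hang at (620,140) and (507,395).

```bash
python3 -c "
from plant import job;print(job.hand_in())"
```

```text
the job is handed in; nothing more can be done
None
```

I stood both tall canisters upright in their own free cells of the plywood crate, left the jars and squat canisters in place, and handed the job in at about 36 s on the robot's clock (the hand-in returned no verdict).

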